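# Tare the bowl's scale and store it

## Task

Two identical bench scales stand side by side; set the tare on the one that carries the steel bowl. With the fingertips, gently press that scale's round key down and let it come up, then press its long bar key down and let it come up, and take the fingers away. Leave its small square key, the bowl, the other scale, the jar and the scoop alone.

Things in the scene. Friction and masses are not known exactly. Their poses are not given: they have to be found in the camera images.
- bowl_scale: the scale with the bowl: white housing 285 mm (its x) by 220 mm (its y), fixed. Origin: centre of underside, on the table; z up. Its front (-x side, towards the robot) has a flat key panel 40 mm above the table, with three grey keys in a row at x = -112 mm: round at y = 0, bar at y = -68 mm, square at y = +68 mm; behind them a dark display, then the steel pan from x = -43 mm on, 55 mm high.
- round_key_top (a point): centre of the top face of the round key (28 mm diameter) of the scale with the bowl, middle of its key row; 54 mm above the table when up. It moves with the key; axes as the scale's.
- bar_key_top (a point): centre of the top face of the long bar key (18 mm along the scale's x, 42 mm along its y) of the scale with the bowl; on the right of the row seen from the robot, 54 mm above the table when up. It moves with the key; axes as the scale's.
- square_key_top (a point): centre of the top face of the small square key (16 x 16 mm) of the scale with the bowl; on the left of the row seen from the robot, 54 mm above the table when up. Not to be pressed.
- round_key (a joint): how far the round key is down, in m: 0 up, 0.007 at its hard stop. A spring brings it back: 2 N to start, 5.5 N at the stop. The scale registers a press from 4.5 mm down (about 4.3 N), held for 0.1 s or more.
- bar_key (a joint): how far the bar key is down, in m: travel and spring as the round key's.
- square_key (a joint): how far the square key is down, in m: travel and spring as the round key's.
- empty_scale: the other scale, identical in every way, with the same three keys, but with nothing on its pan. Origin: centre of its underside; axes as for the first.
- bowl_scale_pan (a point): centre of the top of the pan under the bowl (pan 180 x 205 mm), 55 mm above the table; axes as the scale's.
- bowl: empty round steel bowl, rim diameter 160 mm, 50 mm high, loose on the pan. Origin: centre of its underside; z up. Its rim is 105 mm above the table.
- jar: closed glass jar with a white cap, 54 mm diameter, 70 mm high, standing loose on the table to the left (+y) of the scales. Origin: centre of its underside.
- scoop: open sheet-metal scoop, 120 x 75 mm, up to 48 mm high, lying loose on the table to the right (-y) of the scales. Origin: centre of its underside.
Mind the look-alikes: they are no part of the job. Leave any yellow look-alike of the bowl alone.

How it is judged (in metres and radians):
On the way, in this order (a step that is already met when the one before it is completed fails the run):
1. the round key of the scale with the bowl is pressed down by the fingers (value of joint round_key above 0.0045 m and value of joint bar_key below 0.0015 m and contact force between the fingers and bowl_scale above 0.5 N), for 0.1 s.
2. the round key is let up again (value of joint round_key below 0.0015 m), for 0.1 s.
3. the long bar key of the same scale is pressed down by the fingers (value of joint bar_key above 0.0045 m and value of joint round_key below 0.0015 m and contact force between the fingers and bowl_scale above 0.5 N), for 0.1 s.
4. the bar key is let up again (value of joint bar_key below 0.0015 m), for 0.1 s.
At the end, for the whole second after the job is handed in: All three keys of the bowl's scale are up (within 1.5 mm), the bowl rests upright on the pan, and bowl, jar and scoop are within 8 mm of where they began (value of joint each of round_key, bar_key, square_key below 0.0015 m and horizontal distance between bowl and bowl_scale_pan below 0.035 m and z of bowl in the frame of bowl_scale_pan between -0.004 and 0.004 m and angle between bowl's own z axis and vertical below 0.06 rad and linear speed of bowl below 0.02 m/s and distance of each of bowl, jar, scoop from where it was at the start of the episode below 0.008 m); the robot touches nothing.
It fails at once if the square key of the bowl's scale is pressed (more than 2 mm) (value of joint square_key above 0.002 m).
It fails at once if the round and bar keys are down together (both more than 2 mm) (value of joint each of round_key, bar_key above 0.002 m).
It fails at once if the robot touches the other scale (more than 1 N) (contact force between any of the fingers, the arm and empty_scale above 1 N).
It fails at once if the robot pushes hard on the bowl's scale (more than 25 N) (contact force between any of the fingers, the arm and bowl_scale above 25 N).
It fails at once if the bowl, the jar or the scoop is moved or lifted more than 8 mm, or the robot touches one of them (more than 1 N) (distance of any of bowl, jar, scoop from where it was at the start of the episode above 0.008 m or contact force between any of the fingers, the arm and bowl above 1 N or contact force between any of the fingers, the arm and jar above 1 N or contact force between any of the fingers, the arm and scoop above 1 N).
It also fails if it takes over 38 s, if anything falls off the work surface, if the arm or the gripper's body presses on something with over 40 N, if the wrist force passes 120 N, or if a joint passes its speed limit or range.

## Robot

A 6-joint arm with a two-finger parallel gripper is mounted at the origin on the work surface. World frame = base frame: x ahead of the robot, y to its left, z up, the work surface at z = 0. Lengths are in mm, angles in rad, forces in N, time in s.
With the tool pointing down it reaches from about 300 to 775 mm from the base axis. Payload 14.6 kg.
Tool frame: the origin (TCP) lies at the centre of the arm's flange, where the gripper is bolted on; the fingertips stand 199 mm ahead of it and the grasp point (between the pads) lies 180 mm ahead of it; z points along the fingers, y is the line along which they close (so a half turn about z gives the same grasp; the last joint's range is limited). The gripper opens to 94 mm and grips with 3 to 60 N. Pads are 16 mm wide; open, the fingers measure 119 mm over their backs; the gripper's body (75 mm by 177 mm) begins 78 mm behind the grasp point.
Start: joints at [1.273, 0.3, 1.521, -0, 1.321, -0.067], TCP at [125.814, 535.408, 404.646] pointing down, gripper open.
Joint ranges: [-3.03, 3.03], [-0.79, 2.21], [0.23, 2.52], [-1.04, 4.18], [0, 3.07], [-2.55, 2.55]. Speed limits (rad/s): [2.22, 2.22, 2.57, 3.14, 3.14, 3.14].

## Interface

Orientations are given as [roll, pitch, yaw] about the fixed x, y, z axes, in that order (R = Rz(yaw) Ry(pitch) Rx(roll)).
In Python, from cell import manip, optics, workorder gives the robot as it stands.
- The arm moves only by the tool step_arm, never from a script. Its argument "increments" is a list that holds one entry, the list of rows, each a list of 7 numbers: the turn, a rotation vector about the tool's x, y, z as a fraction of full scale, then the shift along the tool's x, y, z as a fraction of full scale, then the closure, from -1 (fully open) to 1 (shut). In form: [[[wx, wy, wz, tx, ty, tz, fingers], ...]]. A call has 1 to 5 rows; each row shifts and turns the commanded pose from where the row before left it, along the tool's axes as they then stand; what a row does not reach is not made up. Full scale, the value 1, is 40 mm for a shift and 45 degrees for a turn. A row lasts 1/10 s, in which the tool goes at most 50 mm and 8.59 degrees, less where a joint would pass 70% of its speed; a pose out of reach is approached as far as the arm can. A call with a number of a shift or a turn outside -1 to 1 is refused whole. A call with a gripper value outside its range is refused whole. The fingers move at their own pace and stop on an object; "newtons" is the grip in N (left out, the last holds). Time passes only in rows, so rows that do not move let the fingers close. It gives the time, the measured TCP pose, the force, the opening and the grip force at its end, in the units of the state.
- manip.read_state(): the state, without advancing time (a new reading comes with each control period).
- optics.camera(name): name is "scene" or "top" or "wrist"; returns a dict with "frame" (384x512x3 uint8, red, green, blue), "range_z" (384x512 float32, mm along the optical axis (not along the pixel's ray), 0 where there is no reading), "mtx" (3x3 intrinsics, pixels), "cam_to_world" (4x4, takes a point from camera to world coordinates). Camera axes: x right, y down, z forward; pixel columns grow to the right and rows downward; lengths in mm; the calibration is good to about 2 mm. A picture is of the moment at which its call begins.
- workorder.sign_off(): hands the job in; it is judged then, once.
The state is a dict: "clock": time; "joints": joint angles; "qd": joint speeds; "effort": joint torques, N m; "eef_pos": TCP position; "eef_rot": TCP orientation; "wrist_force": force on the tool from outside, world axes, zero at the start; "moment": the same for the moment, N m; "finger_gap": finger opening in mm; "finger_force": force on a finger pad.
Only numpy, scipy, OpenCV 4.12 (cv2) and the standard library are available. Lean on these libraries where they do the work, as an engineer would, in place of code of your own. Each camera call takes 0.05 s, during which the arm holds its last target. There are 200 camera calls.

## Working session

There is one attempt and no reset: what is moved stays moved. The work goes in short steps, Python scripts to look and compute and a tool call to move; the robot and the scene stay as the last step left them, time stands still between calls to the robot, and variables do not carry over. Pictures are saved under pics/ and viewed, at most 10 in all, crops included, and the job is handed in when it is done.

Besides the shell and the picture viewer there is one more tool, called after ">>>" as name(argument=value, ...) on one line, values as JSON. step_arm: Moves the arm, as the interface text tells. Its arguments: {"type":"object","properties":{"increments":{"type":"array","items":{"type":"array","items":{"type":"array","items":{"type":"number"}}}},"newtons":{"type":"number"}},"required":["increments"]}

```bash
mkdir -p pics; python3 - <<'E'
from cell import manip, optics
import cv2,numpy as np
s=manip.read_state();print({k:np.round(v,3).tolist() for k,v in s.items()})
for n in("scene","top"):
    c=optics.camera(n);cv2.imwrite(f"pics/{n}0.png",c["frame"][:,:,::-1]);np.savez(f"{n}0.npz",**c)
    print(n,c["mtx"].round(1).tolist(),c["cam_to_world"].round(3).tolist())
E
```

```text
{'clock': 0.0, 'joints': [1.273, 0.3, 1.522, 0.0, 1.321, -0.067], 'qd': [0.001, -0.002, 0.001, 0.0, 0.0, -0.001], 'effort': [0.002, -53.181, -35.274, 0.071, 0.024, -0.0], 'eef_pos': [125.816, 535.388, 404.086], 'eef_rot': [-3.14, -0.0, 2.911], 'wrist_force': [-0.1, -0.365, 0.269], 'moment': [0.027, -0.007, -0.02], 'finger_force': 0.0, 'finger_gap': 94.054}
scene [[392.7, 0.0, 259.8], [0.0, 392.7, 191.1], [0.0, 0.0, 1.0]] [[-0.259, 0.628, -0.734, 1270.015], [0.966, 0.174, -0.192, 178.649], [0.007, -0.758, -0.652, 771.026], [0.0, 0.0, 0.0, 1.0]]
top [[471.8, 0.0, 247.1], [0.0, 471.8, 192.4], [0.0, 0.0, 1.0]] [[0.017, -0.982, 0.189, 225.205], [-1.0, -0.018, 0.0, -8.333], [0.003, -0.189, -0.982, 1284.533], [0.0, 0.0, 0.0, 1.0]]
```

View pics/top0.png

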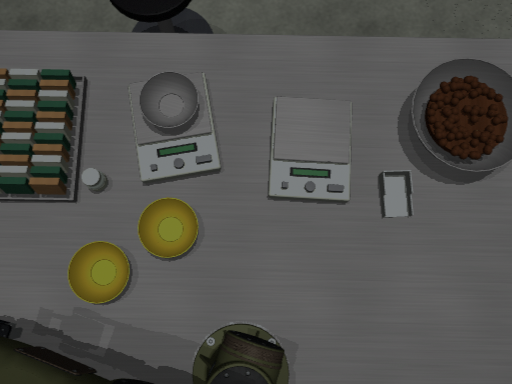

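View pics/scene0.png

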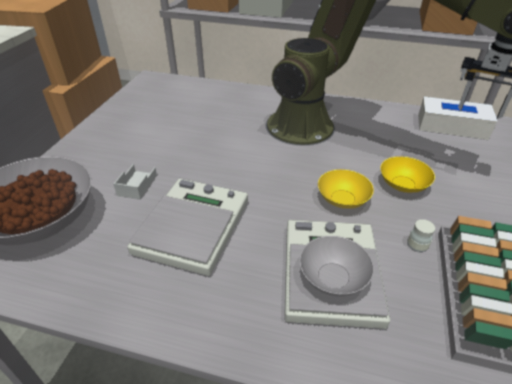

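The top view shows the bowl's scale on the left: round key about (179,163), bar (204,158), square (154,167). The empty scale is to its right, with the keys at about row 187. The scene view confirms this. Next I'll segment the keys.

```bash
cat > h.py <<'E'
import numpy as np
def ray(c,u,v,z):
    M=c["cam_to_world"];d=M[:3,:3]@np.linalg.solve(c["mtx"],[u,v,1.]);o=M[:3,3]
    return o+d*(z-o[2])/d[2]
E
python3 - <<'E'
import cv2,numpy as np
from h import *
c=np.load("top0.npz");f=c["frame"];g=cv2.cvtColor(f,cv2.COLOR_RGB2GRAY)
x0,y0,x1,y1=140,150,218,178
cr=g[y0:y1,x0:x1]
cv2.imwrite("pics/crop.png",cv2.resize(f[130:190,125:225,::-1],None,fx=7,fy=7,interpolation=cv2.INTER_CUBIC))
m=(cr<140).astype(np.uint8)
n,l,st,ce=cv2.connectedComponentsWithStats(m)
for i in range(1,n):
    if st[i,4]>15:
        u,v=ce[i]+[x0,y0];print(st[i],(u,v),ray(c,u,v,54).round(1), 'depth z',c["range_z"][int(v),int(u)])
E
```

```text
[   0    0   78   28 2184] (np.float64(178.5), np.float64(163.5)) [538.4 177.8  54. ] depth z 1266.4153
```

View pics/crop.png

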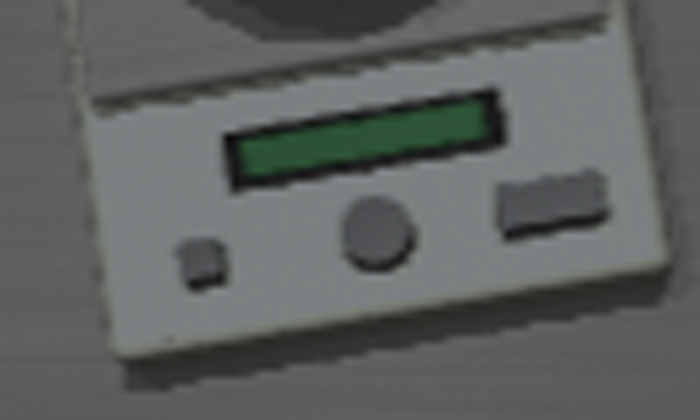

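```bash
cat > plan.py <<'E'
import numpy as np
from scipy.spatial.transform import Rotation as R
from cell import manip
def togo(target,yaw):   # target TCP mm; tool down with y along scale +-y
    s=manip.read_state();Rc=R.from_euler('xyz',s["eef_rot"])
    best=min((R.from_euler('xyz',[np.pi,0,yaw+k]) for k in(0,np.pi)),key=lambda r:(Rc.inv()*r).magnitude())
    rv=(Rc.inv()*best).as_rotvec()
    d=np.array(target)-s["eef_pos"]
    print("t",s["clock"],"pos",np.round(s["eef_pos"],1),"rot",np.round(s["eef_rot"],3),"F",np.round(s["wrist_force"],2),"gap",s["finger_gap"])
    print("turn deg",np.degrees(rv).round(2),"frac45",(np.degrees(rv)/45).round(3),"shift/40 now-axes",(Rc.inv().apply(d)/40).round(3),"final-axes",(best.inv().apply(d)/40).round(3))
E
python3 - <<'E'
from h import *;from plan import *
c=np.load("top0.npz")
P=[ray(c,u/7+125-.43,v/7+130-.43,54) for u,v in((375,230),(551,203),(201,258))]
for p in P:print(p.round(1))
d=P[2]-P[1];yaw=np.arctan2(-d[0],d[1]);print("len",np.linalg.norm(d),"yaw",yaw)
togo([P[0][0],P[0][1],300],yaw)
E
```

```text
[541.4 178.9  54. ]
[553.3 111.7  54. ]
[529.1 245.   54. ]
len 135.52529498943488 yaw 0.1794073307914202
t 0.1 pos [125.8 535.4 404.1] rot [-3.141 -0.     2.911] F [-0.37  0.67  0.5 ] gap 93.95855412100335
turn deg [-6.000e-02 -2.000e-02 -2.351e+01] frac45 [-0.001 -0.    -0.522] shift/40 now-axes [-12.152  -6.297   2.609] final-axes [ -8.631 -10.623   2.604]
```

>>> step_arm(increments=[[[0,0,-0.174,0,0,0,1],[0,0,-0.174,0,0,0,1],[0,0,-0.174,0,0,0,1],[0,0,0,-0.3,-0.37,0,1],[0,0,0,-0.54,-0.66,0,1]]], newtons=5)

```text
clock: 0.6
eef_pos: [165.8, 501.0, 404.1]
eef_rot: [-3.141, -0.001, -2.96]
wrist_force: [1.2, 0.1, -0.3]
finger_gap: 57.3
finger_force: 0.0
```

>>> step_arm(increments=[[[0,0,0,-0.54,-0.66,0,1],[0,0,0,-0.54,-0.66,0,1],[0,0,0,-0.54,-0.66,0,1],[0,0,0,-0.54,-0.66,0,1],[0,0,0,-0.54,-0.66,0,1]]])

```text
clock: 1.1
eef_pos: [296.9, 389.2, 404.5]
eef_rot: [-3.141, -0.0, -2.962]
wrist_force: [-0.1, 0.9, -0.7]
finger_gap: 17.2
finger_force: 0.0
```

>>> step_arm(increments=[[[0,0,0,-0.54,-0.66,0,1],[0,0,0,-0.54,-0.66,0,1],[0,0,0,-0.54,-0.66,0,1],[0,0,0,-0.54,-0.66,0,1],[0,0,0,-0.54,-0.66,0,1]]])

```text
clock: 1.6
eef_pos: [426.7, 278.5, 404.5]
eef_rot: [-3.141, -0.0, -2.962]
wrist_force: [0.4, 0.8, 0.4]
finger_gap: 0.3
finger_force: 0.0
```

>>> step_arm(increments=[[[0,0,0,-0.54,-0.66,0,1],[0,0,0,-0.54,-0.66,0,1],[0,0,0,-0.54,-0.66,0,1],[0,0,0,-0.3,-0.37,0.4,1],[0,0,0,0,0,0.4,1]]])

```text
clock: 2.1
eef_pos: [519.5, 199.1, 371.9]
eef_rot: [-3.141, 0.0, -2.965]
wrist_force: [-0.1, 0.1, 0.6]
finger_gap: 0.9
finger_force: 0.0
```

```bash
python3 - <<'E'
from plan import *
from cell import optics
import cv2
togo([541.4,178.9,300],.1794)
for n in("wrist","top"):
    c=optics.camera(n);np.savez(n+"1.npz",**c)
    if n=="wrist":cv2.imwrite("pics/wrist1.png",c["frame"][:,:,::-1]);print(c["cam_to_world"].round(2).tolist())
E
```

```text
t 2.1 pos [519.5 199.1 371.9] rot [-3.141  0.    -2.965] F [-0.09  0.14  0.59] gap 0.891295216704625
turn deg [-0.01  0.01 -0.15] frac45 [-0.     0.    -0.003] shift/40 now-axes [-0.449 -0.592  1.796] final-axes [-0.448 -0.594  1.796]
[[-0.18, 0.95, 0.25, 447.58], [0.98, 0.17, 0.04, 186.05], [0.0, 0.25, -0.97, 351.54], [0.0, 0.0, 0.0, 1.0]]
```

View pics/wrist1.png

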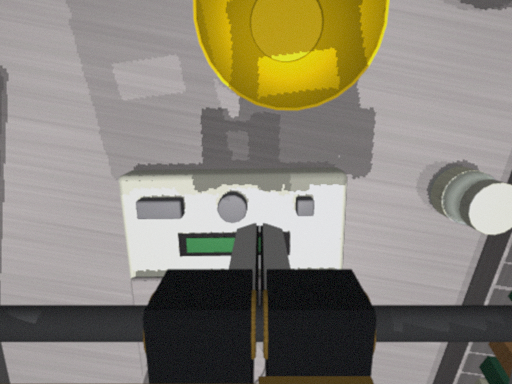

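The wrist view shows the bar at (160,208), the round key at (232,208) and the square key at (305,206). The fingertips are at about (258,228), still short of the keys.

```bash
python3 - <<'E'
from h import *;from plan import *
import cv2
c=np.load("wrist1.npz");f=c["frame"]
g=cv2.cvtColor(f,cv2.COLOR_RGB2GRAY)
m=((g<170)).astype(np.uint8)[192:226,130:326]
n,l,st,ce=cv2.connectedComponentsWithStats(m)
for i in range(1,n):
    if st[i,4]>60:
        u,v=ce[i]+[130,192];print(st[i]+[130,192,0,0,0],(u.round(1),v.round(1)),ray(c,u,v,54).round(1),'depthpt z',c["range_z"][int(v),int(u)])
for u,v in((232,207),(160,208),(305.5,205)):print(ray(c,u,v,54).round(1))
cv2.imwrite("pics/wcrop.png",cv2.resize(f[180:240,120:330,::-1],None,fx=3.8,fy=3.8,interpolation=cv2.INTER_CUBIC))
E
```

```text
[217 192  31  31 758] (np.float64(232.3), np.float64(206.4)) [539.3 177.5  54. ] depthpt z 311.89386
[ 136  195   49   24 1068] (np.float64(160.3), np.float64(207.2)) [551.7 112.4  54. ] depthpt z 312.10886
[295 194  19  22 368] (np.float64(304.3), np.float64(205.2)) [526.4 242.4  54. ] depthpt z 310.5995
[539.9 177.3  54. ]
[552.6 112.2  54. ]
[526.1 243.4  54. ]
```

View pics/wcrop.png

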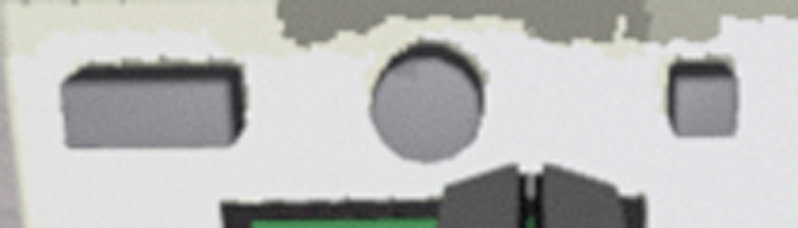

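The zoomed view refines the top-face centres: round about (541,178), bar about (553.4,111.2). Both agree with the top view to within 2 mm.

>>> step_arm(increments=[[[0,0,0,-0.44,-0.61,0.3,1],[0,0,0,0,0,0.8,1],[0,0,0,0,0,0.8,1],[0,0,0,0,0,0.6,1],[0,0,0,0,0,0,1]]])

```text
clock: 2.7
eef_pos: [539.2, 180.1, 270.4]
eef_rot: [-3.141, -0.005, -2.962]
wrist_force: [-0.4, 0.1, 0.4]
finger_gap: 0.3
finger_force: 0.0
```

```bash
python3 - <<'E'
from plan import *
from cell import optics
import cv2
togo([541,178,247.5],.1794);togo([553.4,111.2,247.5],.1794)
c=optics.camera("wrist");cv2.imwrite("pics/wrist2.png",cv2.resize(c["frame"][150:290,120:400,::-1],None,fx=2.5,fy=2.5))
E
```

```text
t 2.7 pos [539.2 180.1 270.4] rot [-3.141 -0.005 -2.962] F [-0.4   0.1   0.39] gap 0.32480965991649746
turn deg [-0.02 -0.27  0.02] frac45 [-0.    -0.006  0.   ] shift/40 now-axes [-0.038 -0.061  0.573] final-axes [-0.035 -0.061  0.573]
t 2.7 pos [539.2 180.1 270.4] rot [-3.141 -0.005 -2.962] F [-0.4   0.1   0.39] gap 0.32480965991649746
turn deg [-0.02 -0.27  0.02] frac45 [-0.    -0.006  0.   ] shift/40 now-axes [-0.044 -1.759  0.573] final-axes [-0.042 -1.759  0.573]
```

View pics/wrist2.png

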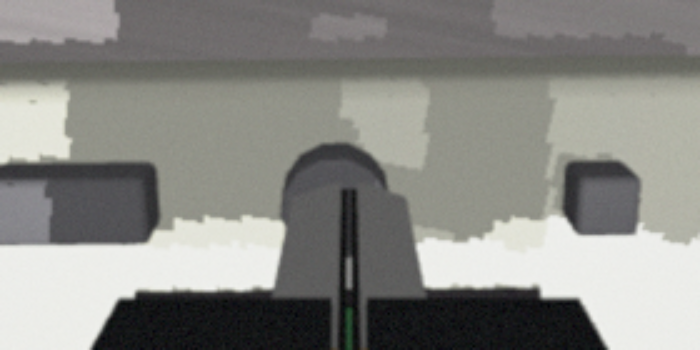

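The fingertips are just above the round key and about 2 mm towards the square key, as computed. I'll correct that and press.

>>> step_arm(increments=[[[0,0,0,-0.03,-0.06,0.2,1],[0,0,0,0,0,0.15,1],[0,0,0,0,0,0.08,1],[0,0,0,0,0,0.05,1],[0,0,0,0,0,0,1]]])

```text
clock: 3.25
eef_pos: [541.5, 177.8, 253.6]
eef_rot: [3.142, 0.0, -2.962]
wrist_force: [-0.0, -0.2, 0.1]
finger_gap: 0.5
finger_force: 0.0
```

>>> step_arm(increments=[[[0,0,0,0,0,0.05,1],[0,0,0,0,0,0.05,1],[0,0,0,0,0,0,1]]])

```text
clock: 3.55
eef_pos: [541.5, 177.8, 249.5]
eef_rot: [3.142, 0.0, -2.962]
wrist_force: [-0.4, -0.5, 3.8]
finger_gap: 0.5
finger_force: 1.9
```

>>> step_arm(increments=[[[0,0,0,0,0,0.05,1],[0,0,0,0,0,0.005,1],[0,0,0,0,0,0,1],[0,0,0,0,0,0,1]]])

```text
clock: 3.95
eef_pos: [541.5, 177.8, 247.4]
eef_rot: [3.142, 0.0, -2.962]
wrist_force: [1.1, 0.2, 4.5]
finger_gap: 0.4
finger_force: 2.4
```

>>> step_arm(increments=[[[0,0,0,0,0,0.02,1],[0,0,0,0,0,0,1],[0,0,0,0,0,0,1],[0,0,0,0,0,0,1]]])

```text
clock: 4.35
eef_pos: [541.5, 177.8, 246.6]
eef_rot: [3.142, 0.0, -2.962]
wrist_force: [1.5, 1.0, 5.0]
finger_gap: 0.4
finger_force: 2.6
```

>>> step_arm(increments=[[[0,0,0,0,0,-0.2,1],[0,0,0,0,0,-0.4,1],[0,0,0,0,0,0,1],[0,0,0,0,0,0,1],[0,0,0,0,0,0,1]]])

```text
clock: 4.85
eef_pos: [541.2, 177.7, 269.7]
eef_rot: [-3.141, -0.001, -2.962]
wrist_force: [-0.9, -0.9, 0.1]
finger_gap: 0.5
finger_force: 0.0
```

>>> step_arm(increments=[[[0,0,0,0,-0.5,0,1],[0,0,0,0,-0.6,0,1],[0,0,0,0,-0.6,0,1],[0,0,0,0,0,0,1],[0,0,0,0,0,0,1]]])

```text
clock: 5.35
eef_pos: [553.4, 110.8, 269.9]
eef_rot: [3.141, -0.001, -2.963]
wrist_force: [-0.1, -0.4, 0.5]
finger_gap: 0.6
finger_force: 0.0
```

```bash
python3 - <<'E'
from plan import *
from cell import optics
import cv2
togo([553.4,111.2,246.8],.1794)
c=optics.camera("wrist");cv2.imwrite("pics/wrist3.png",cv2.resize(c["frame"][150:290,120:400,::-1],None,fx=2.5,fy=2.5))
E
```

```text
t 5.35 pos [553.4 110.8 269.9] rot [ 3.141e+00 -1.000e-03 -2.963e+00] F [-0.09 -0.42  0.51] gap 0.5835714972086735
turn deg [ 0.01 -0.05 -0.07] frac45 [ 0.    -0.001 -0.001] shift/40 now-axes [-0.001  0.009  0.578] final-axes [-0.001  0.01   0.578]
```

View pics/wrist3.png

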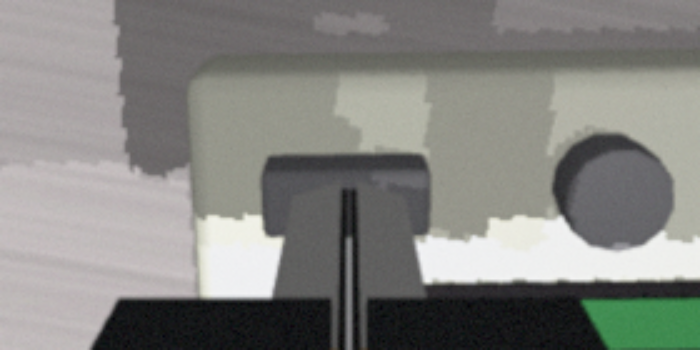

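The fingers are centred on the bar key (crop about 347,195), and the round key is up. I'll press with the same depth profile.

>>> step_arm(increments=[[[0,0,0,0,0,0.2,1],[0,0,0,0,0,0.15,1],[0,0,0,0,0,0.06,1],[0,0,0,0,0,0.06,1],[0,0,0,0,0,0.04,1]]])

```text
clock: 5.9
eef_pos: [553.5, 111.1, 249.9]
eef_rot: [3.141, -0.0, -2.962]
wrist_force: [-2.8, 1.9, 4.1]
finger_gap: 0.6
finger_force: 1.8
```

>>> step_arm(increments=[[[0,0,0,0,0,0.04,1],[0,0,0,0,0,0.025,1],[0,0,0,0,0,0,1],[0,0,0,0,0,0,1],[0,0,0,0,0,0,1]]])

```text
clock: 6.4
eef_pos: [553.6, 110.9, 247.6]
eef_rot: [3.142, 0.0, -2.962]
wrist_force: [-2.6, 2.3, 3.9]
finger_gap: 0.4
finger_force: 2.4
```

>>> step_arm(increments=[[[0,0,0,0,0,0.025,1],[0,0,0,0,0,0,1],[0,0,0,0,0,0,1],[0,0,0,0,0,0,1]]])

```text
clock: 6.8
eef_pos: [553.6, 110.9, 246.6]
eef_rot: [3.142, 0.0, -2.962]
wrist_force: [-2.6, 3.1, 6.2]
finger_gap: 0.7
finger_force: 2.6
```

The bar key is down at about 5 to 6 N, so I'll release it and lift away.

>>> step_arm(increments=[[[0,0,0,0,0,-0.2,1],[0,0,0,0,0,-0.5,1],[0,0,0,0,0,-0.9,1],[0,0,0,0,0,-0.9,1],[0,0,0,0,0,-0.5,1]]])

```text
clock: 7.3
eef_pos: [553.6, 110.6, 369.7]
eef_rot: [-3.141, 0.003, -2.963]
wrist_force: [-0.5, -0.2, -0.7]
finger_gap: 0.6
finger_force: 0.0
```

>>> step_arm(increments=[[[0,0,0,0,0,0,1],[0,0,0,0,0,0,1],[0,0,0,0,0,0,1],[0,0,0,0,0,0,1],[0,0,0,0,0,0,1]]])

```text
clock: 7.8
eef_pos: [553.6, 110.8, 365.6]
eef_rot: [-3.142, -0.001, -2.962]
wrist_force: [0.3, -0.2, 0.4]
finger_gap: 0.2
finger_force: 0.0
```

```bash
python3 - <<'E'
from cell import optics
import cv2
c=optics.camera("wrist");cv2.imwrite("pics/wrist4.png",c["frame"][:,:,::-1])
E
```

```text
(no output)
```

View pics/wrist4.png

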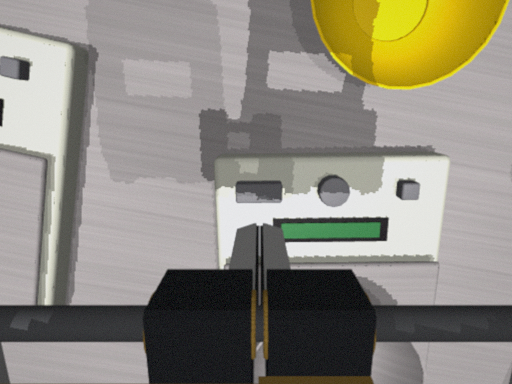

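All three keys are up (bar 258,191; round 333,190; square 408,189), and the fingers are clear.

```bash
python3 -c "
from cell import workorder
print(workorder.sign_off())"
```

```text
the job is handed in; nothing more can be done
None
```

I pressed and released the round key and then the bar key on the bowl's scale (about 5–6 N each), lifted the fingers clear, and handed the job in at about 8 s; the sign-off gave no verdict.

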